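Make up a rover kit and a sound kit

ROBOT

A 6-joint arm with a two-finger parallel gripper is mounted at the origin on the work surface. World frame = base frame: x ahead of the robot, y to its left, z up, the work surface at z = 0. Lengths are in m, angles in degrees, forces in N, time in s.
With the tool pointing down it reaches from about 0.3 to 0.75 m from the base axis. Payload 8.5 kg.
Tool frame: the origin (TCP) lies at the very end of the fingers, on their centre line; the grasp point (between the pads) lies 19 mm behind it; z points along the fingers, y is the line along which they close (so a half turn about z gives the same grasp; the last joint's range is limited). The gripper opens to 85 mm and grips with 20 to 120 N. Pads are 22 mm wide; open, the fingers measure 114 mm over their backs; the gripper's body (76 mm by 85 mm) begins 54 mm behind the grasp point. The pads swing forward as they close: fully open they stand 13 mm farther back than shut.
Start: joints at [-84.987, 21.807, 74.336, -0, 83.858, -12.336], TCP at [0.164, -0.525, 0.231] pointing down, gripper open.
Joint ranges: [-178.18, 178.18], [-50.72, 133.34], [12.68, 142.11], [-81.47, 261.47], [9.98, 163.14], [-165.26, 165.26]. Speed limits (degrees/s): [136.94, 136.94, 180, 180, 180, 180].

INTERFACE

Orientations are given as a 3x3 rotation matrix whose columns are the frame's x, y, z axes.
In Python, from rig import env gives the robot as it stands.
- The arm moves only by the tool move_arm, never from a script. Its argument "plan" is a list of rows, each a list of 7 numbers: the turn, a rotation vector about the tool's x, y, z in degrees, then the shift along the tool's x, y, z in cm, then the gripper command: -1 is shut, 1 is fully open, values between are in proportion. In form: [[ax, ay, az, tx, ty, tz, jaw], ...]. A call has 1 to 5 rows; each row is the pose to reach, as a shift and turn from the pose commanded when the call began, along the tool's axes at that moment; what a row does not reach only later rows make up. A row lasts 1/10 s, in which the tool goes at most 50 mm and 8.59 degrees, less where a joint would pass 70% of its speed; a pose out of reach is approached as far as the arm can. A call with a gripper value outside its range is refused whole. The fingers move at their own pace and stop on an object; "squeeze" is the grip in N (left out, the last holds). Time passes only in rows, so rows that repeat a pose let the fingers close. It gives the time, the measured TCP pose, the force, the opening and the grip force at its end, in the units of the state.
- env.observe(): the state, without advancing time (a new reading comes with each control period).
- env.get_image(name): name is "side" or "top"; returns a dict with "color" (480x640x3 uint8, red, green, blue), "fov_y" (degrees; the focal length in pixels is half the picture's height over the tangent of half this angle, whatever the lens; pixels are square), "cx", "cy" (the principal point, pixels), "distortion" ([k1, k2, p1, p2, k3] as OpenCV has them; the pictures are not rectified), "R" (3x3) and "t" (3): a world point X has camera coordinates R X + t. Camera axes: x right, y down, z forward; pixel columns grow to the right and rows downward; lengths in m; the calibration is good to about 2 mm. A picture is of the moment at which its call begins. There is no depth.
- env.close_job(): hands the job in; it is judged then, once.
Trained networks look in a picture, given as the dict that the camera call returned (one of the last four; its "shot" number tells which), for a name from the list of things; names that differ only in an ending like _2 or _b are one class to them, and where a whole thing is asked for, a point or a joint stands for the part that bears it (a point fixed in the world has none). Each returns a list of dicts, best first, with "conf" (0 to 1); they miss things now and then, are a little off and sometimes report something else, mostly with a low value. They report only what shows in the picture. A call takes as long as a camera call. They do not tell look-alikes from the thing itself.
- env.outline_of(target, picture): "mask" (480x640 bool, what is visible of it) and "bbox" ([centre column, centre row, width, height] in pixels, round what is visible of it).
- env.tip_of(target, picture): "pixel" ([column, row] in pixels: a listed point, or the origin of a listed thing).
The state is a dict: "time_s": time; "q": joint angles; "qvel": joint speeds; "joint_efforts": joint torques, N m; "position": TCP position; "tool_rot": TCP orientation; "ft_force": force on the tool from outside, world axes, zero at the start; "wrist_torque": the same for the moment, N m; "grip_width": finger opening in m; "gripper_force": force on a finger pad.
Only numpy, scipy, OpenCV 4.12 (cv2) and the standard library are available. Lean on these libraries where they do the work, as an engineer would, in place of code of your own. Each camera call takes 0.05 s, during which the arm holds its last target. There are 200 camera calls.

TASK

Make up two class kits from the parts lying on the table: the yellow gear motor, the wheel and the black battery pack go into the green box, the controller and the red speaker into the orange box. Put one part in each bay, lying flat on the bay's floor and the same way up as it lies now, and let go of it. The blue servo is a spare: leave it, the water bottle and the tape dispenser where they stand.

Things in the scene. Friction and masses are not known exactly. Their poses are not given: they have to be found in the camera images.
- gear_motor: Small gear motor lying flat: yellow plastic gearbox with a short bare steel motor can on one end, 68 long (x) x 22 wide (y) x 22 mm high (the can is 20 mm in diameter, at the -x end), and a thin white shaft standing up to 31 mm near the +x end (22 mm from the origin). Origin: centre of the underside, z up. Loose on the table, about 50 g. Plain grasp: across the 22 mm width at the middle.
- wheel: Robot wheel lying flat: black rubber tyre with a white hub disc on top, 56 mm in diameter, 24 mm high. Origin: centre of the underside, z up. Loose on the table, about 45 g.
- battery_pack: Black battery pack with a small red switch on top, 66 long (x) x 34 wide (y) x 24 mm high. Origin: centre of the underside, z up. Loose on the table, about 70 g. Plain grasp: across the 34 mm width.
- controller: Controller module: white case with a green circuit board on top (red LEDs, black and steel chips), 54 long (x) x 44 wide (y) x 22 mm high (white case to 18 mm; the board above is 2 mm smaller on every side; chips stand up to 24 mm). Origin: centre of the underside, z up. Loose on the table, about 50 g. Plain grasp: across the 44 mm width.
- speaker: Round red speaker with a black cone on top, 44 mm in diameter, 26 mm high (28 with the cone's cap). Origin: centre of the underside, z up. Loose on the table, about 60 g.
- servo: Spare: blue servo motor, 54 long (x, over its mounting ears) x 20 wide (y) x 30 mm high, with a small white arm on top to 36 mm. Origin: centre of the underside, z up. Loose on the table among the stock; it belongs in neither kit and stays where it is.
- green_box: Shallow open kit box of card, printed green inside and out, fixed to the table: 128 mm (x) x 268 mm (y), walls 30 mm high and 4 mm thick, floor whose top is 4 mm above the table. Two brown card dividers, 4 mm thick, their tops 14 mm above the table, part it into three bays in a row along its y axis, each 120 mm (x) x 84 mm (y) inside; bay centres at y = -88, 0 and +88 mm, x = 0. Origin: centre of the underside, z up.
- orange_box: Shallow open kit box of card, printed orange inside and out, fixed to the table, built like the green one but with two bays: 128 mm (x) x 180 mm (y), walls 30 mm high and 4 mm thick, floor top at 4 mm, one brown card divider, 4 mm thick, with its top at 14 mm; each bay 120 mm (x) x 84 mm (y) inside, bay centres at y = -44 and +44 mm, x = 0. Origin: centre of the underside, z up.
- water_bottle: Glass water bottle with a brass cap, 66 mm in diameter, 190 mm high, standing at one end of the work (left or right). Bystander. Origin: centre of the underside.
- tape_dispenser: Black desk tape dispenser, 140 (x) x 55 (y) mm, about 81 mm high at the tape roll, standing at the other end of the work. Bystander. Origin: centre of the underside.
Things that resemble listed ones, but are neither listed nor needed, are in the scene too. Several things have the shape of the speaker; the one meant has the colours described above.

How it is judged:
By the outcome, as a careful person would: the job done as asked, in the order asked, and still so for the second after the job is handed in, with the robot touching nothing.
It also fails if it takes over 99 s, if anything falls off the work surface, if the arm or the gripper's body presses on something with over 40 N, if the wrist force passes 120 N, or if a joint passes its speed limit or range.

## Working session

There is one attempt and no reset: what is moved stays moved. The work goes in short steps, Python scripts to look and compute and a tool call to move; the robot and the scene stay as the last step left them, time stands still between calls to the robot, and variables do not carry over. Pictures are saved under pics/ and viewed, at most 14 in all, crops included, and the job is handed in when it is done.

Besides the shell and the picture viewer there is one more tool, called after ">>>" as name([rows], argument=value, ...), one row to a line, values as JSON. move_arm: Moves the arm, as the interface text tells. Its arguments: {"type":"object","properties":{"plan":{"type":"array"},"squeeze":{"type":"number"}},"required":["plan"]}

```bash
ls; mkdir -p pics
cat > h.py <<'E'
import numpy as np, cv2, json
from rig import env
def K(p):
    f=240/np.tan(np.radians(p["fov_y"]/2)); return np.array([[f,0,p["cx"]],[0,f,p["cy"]],[0,0,1]])
def w(p,px,z):
    u=cv2.undistortPoints(np.array(px,float).reshape(-1,1,2),K(p),np.array(p["distortion"],float)).reshape(-1,2)
    R=np.array(p["R"]);t=np.array(p["t"]);C=-R.T@t
    d=np.c_[u,np.ones(len(u))]@R
    return C+d*((z-C[2])/d[:,2])[:,None]
def proj(p,X):
    R=np.array(p["R"]);return cv2.projectPoints(np.array(X,float).reshape(-1,1,3),cv2.Rodrigues(R)[0],np.array(p["t"],float),K(p),np.array(p["distortion"],float))[0].reshape(-1,2)
def save(p,n): cv2.imwrite("pics/"+n,cv2.cvtColor(p["color"],cv2.COLOR_RGB2BGR))
E
python3 - <<'E'
from h import *
H=dict(gear_motor=.022,wheel=.024,battery_pack=.024,controller=.022,speaker=.026,servo=.03,green_box=.03,orange_box=.03,water_bottle=.19,tape_dispenser=.05)
ps={n:env.get_image(n) for n in("top","side")}
for n,p in ps.items():
    save(p,n+"0.png"); R=np.array(p["R"]);print(n,"C",-R.T@np.array(p["t"]),"fwd",R[2])
    for k,h in H.items():
        for o in env.outline_of(k,p)[:4]:
            m=o["mask"].astype(np.uint8); c=np.argwhere(m).mean(0)[::-1]
            cs=cv2.findContours(m,0,1)[0]; c0=max(cs,key=cv2.contourArea).reshape(-1,2)
            q=w(p,c0,h)[:,:2]*1000
            r=cv2.minAreaRect(q.astype(np.float32))
            print(n,k,round(o["conf"],2),c.round(),"rect mm",np.round(r[0],0),np.round(r[1],0),round(r[2]),)
        if n=="top": print("  tip",[(round(t["conf"],2),np.round(t["pixel"]),w(p,t["pixel"],.004 if 'box' in k else 0.)[0].round(3)) for t in env.tip_of(k,p)[:4]])
E
```

```text
pics
top C [0.38282036 0.01032034 1.13814377] fwd [ 0.08218507  0.00489154 -0.99660508]
top gear_motor 0.56 [251. 255.] rect mm [441. 175.] [26. 70.] 57
  tip [(0.52, array([251., 253.]), array([0.444, 0.178, 0.   ]))]
top wheel 0.7 [204. 275.] rect mm [389. 288.] [47. 57.] 1
top wheel 0.27 [506. 172.] rect mm [ 653. -464.] [141.  82.] 14
  tip []
  tip [(0.54, array([297., 258.]), array([0.434, 0.062, 0.   ]))]
top controller 0.7 [346. 261.] rect mm [426. -60.] [54. 45.] 27
  tip [(0.82, array([345., 256.]), array([ 0.441, -0.059,  0.   ]))]
top speaker 0.61 [443. 281.] rect mm [ 379. -296.] [44. 45.] 45
top speaker 0.61 [425. 318.] rect mm [ 290. -254.] [46. 43.] 90
  tip [(0.53, array([440., 280.]), array([ 0.383, -0.298,  0.   ]))]
top servo 0.56 [393. 262.] rect mm [ 426. -175.] [25. 53.] 63
  tip [(0.74, array([392., 259.]), array([ 0.434, -0.176,  0.   ]))]
top green_box 0.82 [386. 181.] rect mm [ 627. -158.] [132. 270.] 8
  tip [(0.72, array([386., 181.]), array([ 0.632, -0.162,  0.004]))]
top orange_box 0.66 [254. 183.] rect mm [616. 169.] [134. 183.] 8
top orange_box 0.22 [
[... 639 characters left out ...]
ect mm [388. 268.] [70. 53.] 84
side battery_pack 0.96 [309. 244.] rect mm [435.  43.] [58. 70.] 66
side battery_pack 0.63 [310. 280.] rect mm [427. -79.] [66. 60.] 28
side controller 0.77 [310. 280.] rect mm [427. -76.] [62. 59.] 26
side speaker 0.97 [297. 369.] rect mm [ 377. -309.] [58. 44.] 84
side speaker 0.85 [248. 355.] rect mm [ 290. -266.] [39. 59.] 1
side speaker 0.54 [413. 308.] rect mm [ 627. -168.] [143. 289.] 9
side servo 0.62 [316. 317.] rect mm [ 424. -192.] [43. 55.] 52
side green_box 0.93 [413. 308.] rect mm [ 627. -172.] [142. 286.] 9
side orange_box 0.79 [374. 214.] rect mm [616. 150.] [142. 212.] 8
side tape_dispenser 0.87 [474. 433.] rect mm [ 645. -473.] [158.  73.] 16
```

View pics/top0.png

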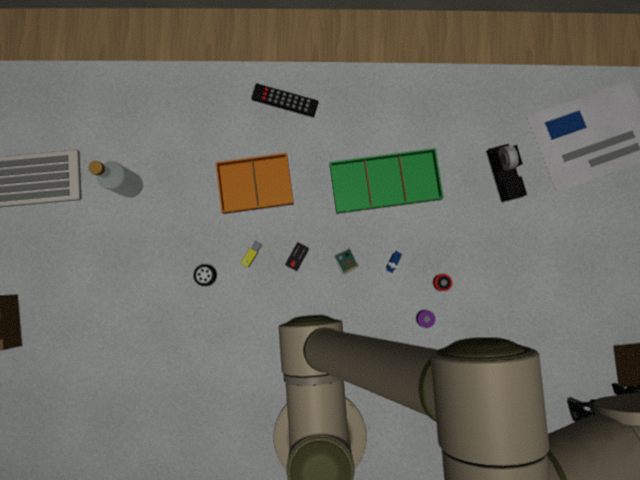

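View pics/side0.png

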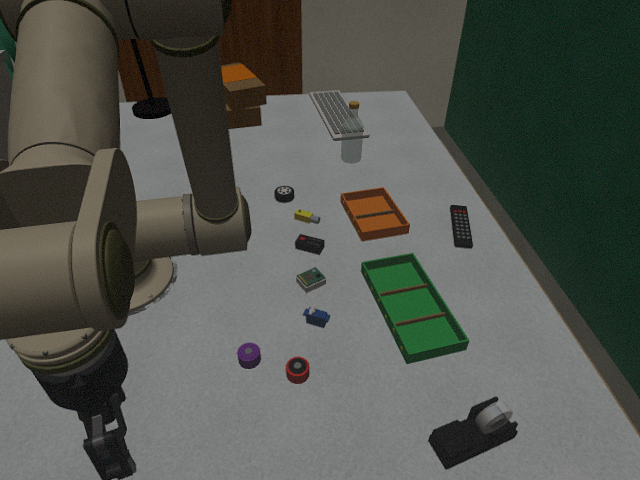

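The top view shows the red speaker at about (443,282), with a purple look-alike at (425,318). The orange box is at (254,183) and the green box at (386,181). The remaining parts run in a row from the wheel (204,275) through motor (251,255), battery (297,257) and controller (346,261) to the servo (393,262). The side view agrees. Next I'll fit known shapes to the outlines in both views.

```bash
cat > fit.py <<'E'
from h import *
from scipy.optimize import minimize
D=dict(gear_motor=(68,22,22),wheel=(56,56,24),battery_pack=(66,34,24),controller=(54,44,22),speaker=(44,44,26),servo=(54,20,30),green_box=(128,268,30),orange_box=(128,180,30))
def fit(k,masks,x0,zb=0.):
    l,wd,h=np.array(D[k])/1000
    if k in("wheel","speaker"):
        a=np.linspace(0,2*np.pi,40); xy=np.c_[np.cos(a),np.sin(a)]*l/2
    else: xy=np.array([[1,1],[-1,1],[-1,-1],[1,-1]])*[l/2,wd/2]
    S=16
    def cost(v):
        c,s=np.cos(np.radians(v[2])),np.sin(np.radians(v[2]))
        q=xy@np.array([[c,s],[-s,c]])+np.array(v[:2])/1000
        X=np.r_[np.c_[q,np.full(len(q),zb)],np.c_[q,np.full(len(q),zb+h)]]
        J=0
        for p,m in masks:
            ys,xs=np.where(m); r0,r1,c0,c1=ys.min()-12,ys.max()+13,xs.min()-12,xs.max()+13
            sc=max(1,int(300/max(r1-r0,c1-c0)))
            mm=cv2.resize(m[r0:r1,c0:c1].astype(np.uint8),None,fx=sc,fy=sc,interpolation=0)
            hull=cv2.convexHull(((proj(p,X)-[c0,r0]+.5)*sc).astype(np.float32))
            im=np.zeros_like(mm); cv2.fillConvexPoly(im,np.round(hull*S).astype(np.int32),1,shift=4)
            J+=1-(im&mm).sum()/max(1,(im|mm).sum())
        return J/len(masks)
    best=None
    for d in (0,25,-25):
        st=np.array(x0,float)+[0,0,d]
        r=minimize(cost,st,method="Nelder-Mead",options=dict(initial_simplex=[st,st+[8,0,0],st+[0,8,0],st+[0,0,12]],xatol=.1,fatol=1e-4))
        if best is None or r.fun<best.fun: best=r
    return best.x.round(1),round(1-best.fun,3)
def nearmask(k,p,x0,zb=0.):
    c=proj(p,[[x0[0]/1000,x0[1]/1000,zb+D[k][2]/2000]])[0]
    o=[o for o in env.outline_of(k,p) if np.hypot(*(np.array(o["bbox"][:2])-c))<12]
    return o[0]["mask"] if o else None
def fitall(G,zb=0.,each=True):
    ps=[env.get_image(n) for n in("top","side")]
    for k,x0 in G.items():
        ms=[(p,nearmask(k,p,x0,zb)) for p in ps]; ok=[(p,m) for p,m in ms if m is not None]
        if ok: print(k,[m is not None for _,m in ms],"both",*fit(k,ok,x0,zb),"each",[fit(k,[a],x0,zb) for a in ok] if len(ok)==2 and each else "")
    return ps
E
python3 - <<'E'
from fit import *
fitall(dict(gear_motor=(441,175,147),wheel=(385,287,0),battery_pack=(434,60,147),controller=(426,-60,27),speaker=(379,-297,0),servo=(426,-175,150),green_box=(628,-158,8),orange_box=(616,169,8)))
E
sed -n 1,200p /dev/null
```

```text
gear_motor [True, False] both [442.9 175.3 148.9] 0.837 each 
wheel [True, True] both [388.2 288.8 -27.6] 0.89 each [(array([389.2, 289.8,  17.9]), np.float64(0.886)), (array([388.1, 288. ,   5.2]), np.float64(0.906))]
battery_pack [True, True] both [436.3  61.9 152.1] 0.892 each [(array([436.1,  62.5, 152.6]), np.float64(0.942)), (array([437.1,  58.2, 153.5]), np.float64(0.89))]
controller [True, False] both [426.7 -59.3  26.7] 0.905 each 
speaker [True, True] both [ 378.5 -299.4    5.2] 0.902 each [(array([ 379.1, -298.5,    7.6]), np.float64(0.926)), (array([ 377.8, -300.8,   11.2]), np.float64(0.912))]
green_box [True, True] both [ 629.8 -158.4    8.2] 0.97 each [(array([ 629.4, -157.1,    8. ]), np.float64(0.974)), (array([ 630.3, -160. ,    8.6]), np.float64(0.976))]
orange_box [True, True] both [620.1 169.7   8.3] 0.957 each [(array([619.6, 172.4,   8.2]), np.float64(0.957)), (array([620.3, 167.9,   8.4]), np.float64(0.972))]
```

Run:
```python
from h import *
a=cv2.imread("pics/top0.png")[225:305,180:460]; cv2.imwrite("pics/c0.png",cv2.resize(a,None,fx=2.85,fy=2.85,interpolation=2))
print(env.observe()["tool_rot"])
```

```text
[[ 9.54513985e-01  2.98166150e-01 -5.49423150e-06]
 [ 2.98166150e-01 -9.54513984e-01 -3.62313470e-05]
 [-1.60472820e-05  3.29451335e-05 -9.99999999e-01]]
```

View pics/c0.png

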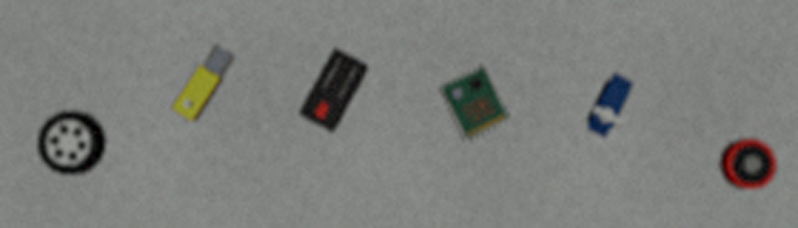

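```bash
cat > pl.py <<'E'
import sys,json
from h import *
from scipy.spatial.transform import Rotation as Ro
# args: waypoints "x,y,z,yaw" mm/deg ; prints chained calls az,tx,ty,tz (deg,cm) with rows needed
def main(W):
    s=env.observe(); R=np.array(s["tool_rot"]);P=np.array(s["position"])*100
    yaw=np.degrees(np.arctan2(R[1,0],R[0,0]))
    print("t",s["time_s"],"P",P.round(2),"yaw",yaw.round(1),"w",round(s["grip_width"],4))
    for a in W:
        x,y,z,g=map(float,a.split(",")); T=np.array([x,y,z])/10
        dy=(g-yaw) 
        n=int(max(np.ceil(np.linalg.norm(T-P)/24),np.ceil(abs(dy)/42),1))
        for i in range(n):
            c,s_=np.cos(np.radians(yaw)),np.sin(np.radians(yaw))
            Rt=np.array([[c,s_,0],[s_,-c,0],[0,0,-1]])
            st=(T-P)/(n-i); t=(Rt.T@st).round(2); az=-round((g-yaw)/(n-i),1)
            rows=int(max(np.ceil(np.linalg.norm(t)/5),np.ceil(abs(az)/8.59)))
            print(f"  [0,0,{az},{t[0]},{t[1]},{t[2]}] rows>={rows}")
            P=P+Rt@t; yaw-=az
        print(" ->",P.round(2),round(yaw,1))
main(sys.argv[1:])
E
python3 pl.py 443,175,100,149 443,175,4,149
```

```text
t 2.5 P [ 16.4  -52.5   23.13] yaw 17.3 w 0.0855
  [0,0,-32.9,11.88,-14.62,3.28] rows>=4
  [0,0,-32.9,17.91,-5.83,3.28] rows>=4
  [0,0,-32.9,18.21,4.84,3.29] rows>=4
  [0,0,-33.0,12.66,13.95,3.28] rows>=4
 -> [44.3 17.5 10. ] 149.0
  [0,0,0.0,0.0,-0.0,9.6] rows>=2
 -> [44.3 17.5  0.4] 149.0
```

>>> move_arm([
  [0, 0, -32.9, 11.9, -14.6, 3.3, 0.4],
  [0, 0, -32.9, 11.9, -14.6, 3.3, 0.4],
  [0, 0, -32.9, 11.9, -14.6, 3.3, 0.4],
  [0, 0, -32.9, 11.9, -14.6, 3.3, 0.4],
  [0, 0, -32.9, 11.9, -14.6, 3.3, 0.4],
], squeeze=40)

```text
time_s: 3.0
position: [0.2349, -0.3457, 0.1979]
tool_rot: [[0.634, 0.773, -0.0], [0.773, -0.634, 0.003], [0.002, -0.002, -1.0]]
ft_force: [-0.8, 0.0, 0.6]
grip_width: 0.0599
gripper_force: 0.0
```

>>> move_arm([
  [0, 0, -32.9, 17.9, -5.8, 3.3, 0.4],
  [0, 0, -32.9, 17.9, -5.8, 3.3, 0.4],
  [0, 0, -32.9, 17.9, -5.8, 3.3, 0.4],
  [0, 0, -32.9, 17.9, -5.8, 3.3, 0.4],
  [0, 0, -32.9, 17.9, -5.8, 3.3, 0.4],
])

```text
time_s: 3.5
position: [0.3044, -0.1718, 0.1649]
tool_rot: [[0.112, 0.994, -0.001], [0.994, -0.112, 0.002], [0.002, -0.001, -1.0]]
ft_force: [-0.5, -0.7, 0.1]
grip_width: 0.0597
gripper_force: 0.0
```

>>> move_arm([
  [0, 0, -32.9, 18.2, 4.8, 3.3, 0.4],
  [0, 0, -32.9, 18.2, 4.8, 3.3, 0.4],
  [0, 0, -32.9, 18.2, 4.8, 3.3, 0.4],
  [0, 0, -32.9, 18.2, 4.8, 3.3, 0.4],
  [0, 0, -32.9, 18.2, 4.8, 3.3, 0.4],
])

```text
time_s: 4.0
position: [0.3744, 0.0023, 0.1319]
tool_rot: [[-0.446, 0.895, -0.0], [0.895, 0.446, 0.001], [0.001, 0.0, -1.0]]
ft_force: [0.3, -0.6, -0.5]
grip_width: 0.0598
gripper_force: 0.0
```

>>> move_arm([
  [0, 0, -33, 12.7, 13.9, 3.3, 0.4],
  [0, 0, -33, 12.7, 13.9, 3.3, 0.4],
  [0, 0, -33, 12.7, 13.9, 3.3, 0.4],
  [0, 0, -33, 12.7, 13.9, 3.3, 0.4],
  [0, 0, -33, 12.7, 13.9, 3.3, 0.4],
])

```text
time_s: 4.5
position: [0.4445, 0.1766, 0.0987]
tool_rot: [[-0.86, 0.511, 0.001], [0.511, 0.86, 0.0], [-0.001, 0.001, -1.0]]
ft_force: [0.1, -0.4, -0.0]
grip_width: 0.0598
gripper_force: 0.0
```

```bash
python3 pl.py 443,175,4,149
python3 - <<'E'
from fit import *
ps=fitall(dict(gear_motor=(443,175,149),controller=(427,-60,27),battery_pack=(436,62,152),servo=(426,-175,150)),each=False)
for p in ps: save(p,"g%d.png"%ps.index(p))
c=ps[1]["color"][130:330,200:440]; cv2.imwrite("pics/g.png",cv2.resize(c[:,:,::-1],None,fx=3,fy=3))
E
```

```text
t 4.5 P [44.45 17.66  9.87] yaw 149.3 w 0.0598
  [0,0,0.3,0.04,-0.21,9.47] rows>=2
 -> [44.3 17.5  0.4] 149.0
gear_motor [False, True] both [441.9 171.5 141.8] 0.851 each 
controller [True, True] both [427.  -61.3  24.9] 0.873 each 
battery_pack [True, True] both [436.3  61.4 153. ] 0.915 each 
servo [True, True] both [ 426.6 -177.6  153.8] 0.778 each Traceback (most recent call last):
  File "<stdin>", line 3, in <module>
ValueError: The truth value of an array with more than one element is ambiguous. Use a.any() or a.all()
```

>>> move_arm([
  [0, 0, 1, 0, -0.2, 5, 0.4],
  [0, 0, 1, 0, -0.2, 9.4, 0.4],
  [0, 0, 1, 0, -0.2, 9.4, 0.4],
  [0, 0, 1, 0, -0.2, 9.4, -0.9],
  [0, 0, 1, 0, -0.2, 9.4, -0.9],
])

```text
time_s: 5.5
position: [0.4425, 0.1731, 0.0073]
tool_rot: [[-0.849, 0.529, 0.003], [0.529, 0.849, 0.0], [-0.003, 0.002, -1.0]]
ft_force: [0.4, -0.1, 0.6]
grip_width: 0.0314
gripper_force: 0.0
```

>>> move_arm([
  [0, 0, 0, 0, 0, 0, -0.9],
  [0, 0, 0, 0, 0, 0, -0.9],
  [0, 0, 0, 0, 0, 0, -0.9],
  [0, 0, 0, 0, 0, 0, -0.9],
])

```text
time_s: 5.9
position: [0.4426, 0.1732, 0.0075]
tool_rot: [[-0.849, 0.529, 0.004], [0.529, 0.849, 0.001], [-0.004, 0.003, -1.0]]
ft_force: [0.0, -0.7, 7.5]
grip_width: 0.0206
gripper_force: 39.5
```

>>> move_arm([
  [0, 0, 0, 0, 0, -3, -0.9],
  [0, 0, 0, 0, 0, -7, -0.9],
  [0, 0, 0, 0, 0, -10, -0.9],
  [0, 0, 0, 0, 0, -10, -0.9],
])

```text
time_s: 6.3
position: [0.4434, 0.1734, 0.1103]
tool_rot: [[-0.849, 0.529, 0.01], [0.529, 0.849, 0.001], [-0.008, 0.006, -1.0]]
ft_force: [1.0, 0.3, -1.6]
grip_width: 0.0209
gripper_force: 39.7
```

```bash
python3 pl.py 642,-245,100,188 642,-245,10,188
python3 - <<'E'
from h import *
p=env.get_image("side")
c=p["color"][100:300,200:440]; cv2.imwrite("pics/g.png",cv2.resize(c[:,:,::-1],None,fx=3,fy=3))
E
```

```text
t 6.3 P [44.34 17.34 11.03] yaw 148.1 w 0.0209
  [0,0,-20.0,-19.49,-12.5,0.52] rows>=5
  [0,0,-19.9,-14.04,-18.42,0.51] rows>=5
 -> [ 64.19 -24.5   10.  ] 188.0
  [0,0,-0.0,-0.01,0.0,9.0] rows>=2
 -> [ 64.2 -24.5   1. ] 188.0
```

View pics/g.png

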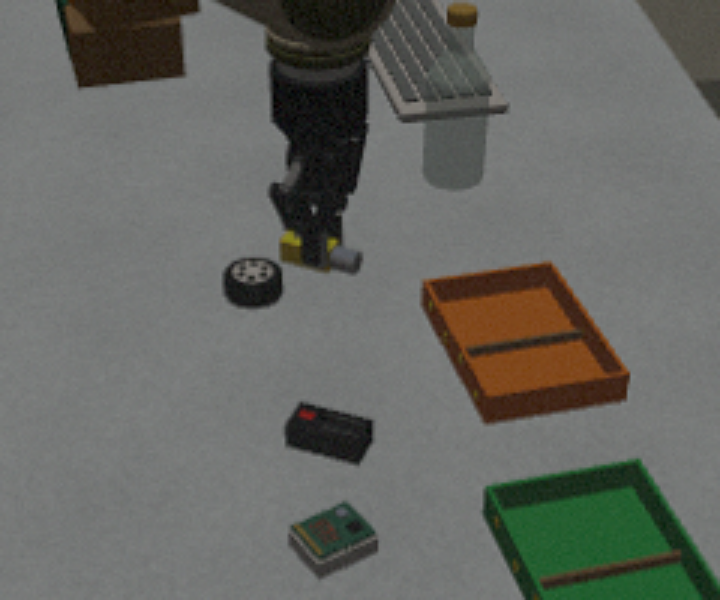

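The side view shows the motor gripped level, with the yellow end and steel can at about (320,250) in the crop. Now carrying it to the far green bay.

>>> move_arm([
  [0, 0, -20, -19.5, -12.5, 0.5, -0.9],
  [0, 0, -20, -19.5, -12.5, 0.5, -0.9],
  [0, 0, -20, -19.5, -12.5, 0.5, -0.9],
  [0, 0, -20, -19.5, -12.5, 0.5, -0.9],
  [0, 0, -20, -19.5, -12.5, 0.5, -0.9],
])

```text
time_s: 6.85
position: [0.541, -0.0385, 0.0997]
tool_rot: [[-0.978, 0.208, -0.001], [0.208, 0.978, 0.0], [0.001, 0.0, -1.0]]
ft_force: [0.8, -0.1, -0.6]
grip_width: 0.0212
gripper_force: 39.7
```

>>> move_arm([
  [0, 0, -20, -14, -18.4, 0.5, -0.9],
  [0, 0, -20, -14, -18.4, 0.5, -0.9],
  [0, 0, -20, -14, -18.4, 0.5, -0.9],
  [0, 0, -20, -14, -18.4, 0.5, -0.9],
  [0, 0, -20, -14, -18.4, 0.5, -0.9],
])

```text
time_s: 7.35
position: [0.6398, -0.2485, 0.094]
tool_rot: [[-0.99, -0.138, -0.001], [-0.138, 0.99, 0.0], [0.001, 0.0, -1.0]]
ft_force: [-0.7, 1.0, -0.1]
grip_width: 0.0209
gripper_force: 39.7
```

```bash
python3 pl.py 642,-245,13,188
python3 - <<'E'
from h import *
p=env.get_image("side")
c=p["color"][170:370,300:540]; cv2.imwrite("pics/g2.png",cv2.resize(c[:,:,::-1],None,fx=3,fy=3))
E
```

```text
t 7.35 P [ 63.98 -24.85   9.4 ] yaw -172.1 w 0.0209
  [0,0,-40.0,-0.03,0.03,0.9] rows>=5
  [0,0,-40.0,-0.05,0.01,0.9] rows>=5
  [0,0,-40.0,-0.04,-0.02,0.9] rows>=5
  [0,0,-40.0,-0.02,-0.04,0.9] rows>=5
  [0,0,-40.0,0.02,-0.04,0.9] rows>=5
  [0,0,-40.0,0.04,-0.02,0.9] rows>=5
  [0,0,-40.0,0.05,0.01,0.9] rows>=5
  [0,0,-40.0,0.03,0.03,0.9] rows>=5
  [0,0,-40.1,-0.0,0.05,0.9] rows>=5
 -> [ 64.2 -24.5   1.3] 188.0
```

View pics/g2.png

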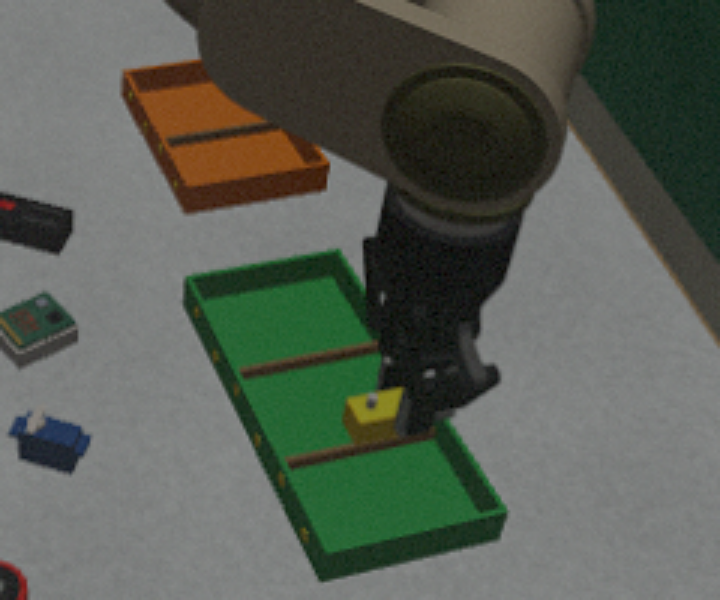

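>>> move_arm([
  [0, 0, 0, -0.3, 0.3, 0, -0.9],
  [0, 0, 0, -0.3, 0.3, 5, -0.9],
  [0, 0, 0, -0.3, 0.3, 7.5, -0.9],
  [0, 0, 0, -0.3, 0.3, 8, -0.9],
  [0, 0, 0, -0.3, 0.3, 8, -0.9],
])

```text
time_s: 7.9
position: [0.642, -0.2409, 0.0152]
tool_rot: [[-0.99, -0.141, -0.001], [-0.141, 0.99, 0.001], [0.001, 0.001, -1.0]]
ft_force: [0.1, -0.3, -0.1]
grip_width: 0.0207
gripper_force: 39.7
```

```bash
sed -i 's/dy=(g-yaw) /g=yaw+(g-yaw+180)%360-180; dy=g-yaw/' pl.py; python3 pl.py 642,-245,13,188
```

```text
t 7.9 P [ 64.2  -24.09   1.52] yaw -171.9 w 0.0207
  [0,0,0.1,0.06,-0.41,0.22] rows>=1
 -> [ 64.2 -24.5   1.3] -172.0
```

>>> move_arm([
  [0, 0, 0, 0, -0.4, 0.2, -0.9],
  [0, 0, 0, 0, -0.4, 0.3, -0.9],
  [0, 0, 0, 0, -0.4, 0.3, -0.25],
  [0, 0, 0, 0, -0.4, 0.3, -0.25],
  [0, 0, 0, 0, -0.4, 0.3, -0.25],
])

```text
time_s: 8.4
position: [0.6428, -0.2459, 0.0127]
tool_rot: [[-0.99, -0.14, 0.001], [-0.14, 0.99, -0.0], [-0.001, -0.0, -1.0]]
ft_force: [0.4, 0.7, -0.2]
grip_width: 0.032
gripper_force: 0.0
```

>>> move_arm([
  [0, 0, 0, 0, 0, -2, -0.25],
  [0, 0, 0, 0, 0, -6, -0.25],
  [0, 0, 0, 0, 0, -9, -0.25],
  [0, 0, 0, 0, 0, -9, 0.9],
])

```text
time_s: 8.8
position: [0.6444, -0.2468, 0.1076]
tool_rot: [[-0.99, -0.14, 0.008], [-0.14, 0.99, -0.005], [-0.007, -0.006, -1.0]]
ft_force: [-0.2, -0.3, 1.0]
grip_width: 0.0454
gripper_force: 0.0
```

```bash
python3 pl.py 388,289,100,98
```

```text
t 8.8 P [ 64.44 -24.68  10.76] yaw -171.9 w 0.0454
  [0,0,30.0,5.96,18.88,0.25] rows>=4
  [0,0,30.0,14.6,13.37,0.26] rows>=4
  [0,0,30.1,19.34,4.28,0.25] rows>=4
 -> [38.8 28.9 10. ] -262.0
```

>>> move_arm([
  [0, 0, 30, 6, 18.9, 0.2, 1],
  [0, 0, 30, 6, 18.9, 0.2, 1],
  [0, 0, 30, 6, 18.9, 0.2, 1],
  [0, 0, 30, 6, 18.9, 0.2, 1],
  [0, 0, 30, 6, 18.9, 0.2, 1],
])

```text
time_s: 9.3
position: [0.5537, -0.0622, 0.1]
tool_rot: [[-0.928, 0.372, -0.003], [0.372, 0.928, 0.002], [0.004, 0.001, -1.0]]
ft_force: [-0.3, -0.4, -0.1]
grip_width: 0.0856
gripper_force: 0.0
```

>>> move_arm([
  [0, 0, 30, 14.6, 13.4, 0.2, 1],
  [0, 0, 30, 14.6, 13.4, 0.2, 1],
  [0, 0, 30, 14.6, 13.4, 0.2, 1],
  [0, 0, 30, 14.6, 13.4, 0.2, 1],
  [0, 0, 30, 14.6, 13.4, 0.2, 1],
])

```text
time_s: 9.8
position: [0.4686, 0.1154, 0.0981]
tool_rot: [[-0.618, 0.786, -0.002], [0.786, 0.618, 0.001], [0.002, -0.001, -1.0]]
ft_force: [0.1, -0.6, -0.2]
grip_width: 0.0854
gripper_force: 0.0
```

>>> move_arm([
  [0, 0, 30, 19.3, 4.3, 0.2, 1],
  [0, 0, 30, 19.3, 4.3, 0.2, 1],
  [0, 0, 30, 19.3, 4.3, 0.2, 1],
  [0, 0, 30, 19.3, 4.3, 0.2, 1],
  [0, 0, 30, 19.3, 4.3, 0.2, 1],
])

```text
time_s: 10.3
position: [0.3853, 0.2923, 0.0961]
tool_rot: [[-0.139, 0.99, -0.0], [0.99, 0.139, 0.0], [0.0, -0.0, -1.0]]
ft_force: [0.9, -0.4, 0.2]
grip_width: 0.0856
gripper_force: 0.0
```

```bash
python3 pl.py 388,289,4,98
python3 - <<'E'
from fit import *
for p in fitall(dict(gear_motor=(642,-245,8),controller=(427,-60,27),battery_pack=(436,62,152)),zb=0.,each=False)[1:]:
  c=p["color"]; save(p,"s3.png")
E
```

```text
t 10.3 P [38.53 29.23  9.61] yaw 98.0 w 0.0856
  [0,0,-0.0,-0.36,0.22,9.21] rows>=2
 -> [38.8 28.9  0.4] 98.0
gear_motor [True, True] both [ 641.7 -247.1    5.9] 0.824 each 
controller [True, True] both [426.9 -62.6  24.9] 0.843 each 
battery_pack [True, True] both [436.8  61.1 151.1] 0.898 each
```

View pics/s3.png

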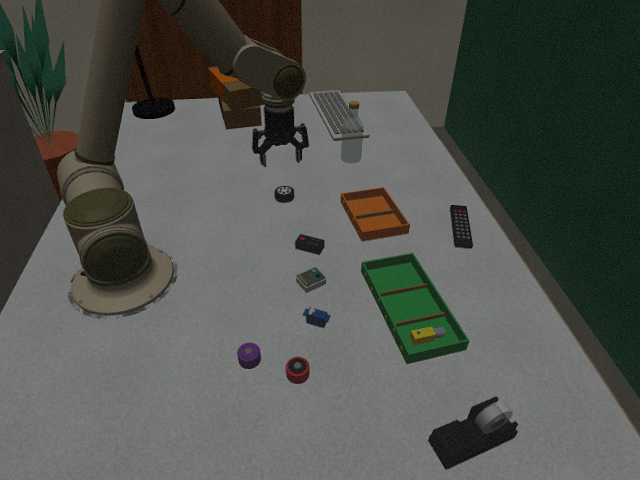

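The motor is lying flat in the far green bay at (428,334). Next is the wheel.

>>> move_arm([
  [0, 0, 0, -0.3, 0.3, 4, 1],
  [0, 0, 0, -0.3, 0.3, 9, 1],
  [0, 0, 0, -0.3, 0.3, 9.2, 1],
  [0, 0, 0, -0.3, 0.3, 9.2, -0.2],
  [0, 0, 0, -0.3, 0.3, 9.2, -0.2],
])

```text
time_s: 11.2
position: [0.3909, 0.288, 0.0063]
tool_rot: [[-0.14, 0.99, 0.003], [0.99, 0.14, 0.001], [0.001, 0.003, -1.0]]
ft_force: [-3.0, -0.8, 3.8]
grip_width: 0.0591
gripper_force: 1.8
```

>>> move_arm([
  [0, 0, 0, 0, 0, 0, -0.2],
  [0, 0, 0, 0, 0, 0, -0.2],
  [0, 0, 0, 0, 0, 0, -0.2],
  [0, 0, 0, 0, 0, 0, -0.2],
])

```text
time_s: 11.6
position: [0.391, 0.288, 0.0068]
tool_rot: [[-0.14, 0.99, 0.004], [0.99, 0.14, 0.001], [0.001, 0.005, -1.0]]
ft_force: [-0.8, -2.8, 5.6]
grip_width: 0.0545
gripper_force: 41.7
```

>>> move_arm([
  [0, 0, 0, 0, 0, -3, -0.2],
  [0, 0, 0, 0, 0, -7, -0.2],
  [0, 0, 0, 0, 0, -10, -0.2],
  [0, 0, 0, 0, 0, -10, -0.2],
])

```text
time_s: 12.0
position: [0.3917, 0.2886, 0.1098]
tool_rot: [[-0.14, 0.99, 0.01], [0.99, 0.14, 0.004], [0.003, 0.01, -1.0]]
ft_force: [-0.0, -0.8, -0.8]
grip_width: 0.0547
gripper_force: 42.7
```

```bash
python3 pl.py 630,-158,100,98
python3 - <<'E'
from h import *
p=env.get_image("side")
c=p["color"][70:230,200:400]; cv2.imwrite("pics/g4.png",cv2.resize(c[:,:,::-1],None,fx=3,fy=3))
E
```

```text
t 12.0 P [39.17 28.86 10.98] yaw 98.1 w 0.0547
  [0,0,0.0,-15.86,5.77,0.33] rows>=4
  [0,0,0.0,-15.85,5.78,0.32] rows>=4
  [0,0,0.1,-15.86,5.77,0.33] rows>=4
 -> [ 63.  -15.8  10. ] 98.0
```

View pics/g4.png

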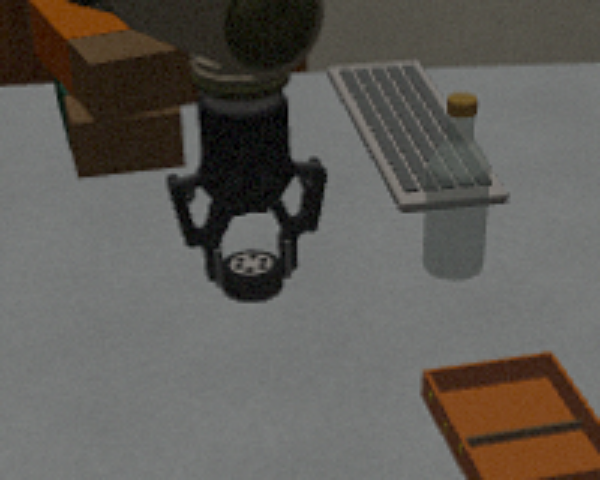

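The wheel is gripped level at crop (250,275). Carrying it to the middle bay.

>>> move_arm([
  [0, 0, 0, -15.8, 5.8, 0.3, -0.2],
  [0, 0, 0, -15.8, 5.8, 0.3, -0.2],
  [0, 0, 0, -15.8, 5.8, 0.3, -0.2],
  [0, 0, 0, -15.8, 5.8, 0.3, -0.2],
])

```text
time_s: 12.45
position: [0.4708, 0.1361, 0.1013]
tool_rot: [[-0.137, 0.991, 0.001], [0.991, 0.137, -0.0], [-0.001, 0.001, -1.0]]
ft_force: [0.8, 0.1, -1.0]
grip_width: 0.0542
gripper_force: 42.7
```

>>> move_arm([
  [0, 0, 0, -15.8, 5.8, 0.3, -0.2],
  [0, 0, 0, -15.8, 5.8, 0.3, -0.2],
  [0, 0, 0, -15.8, 5.8, 0.3, -0.2],
  [0, 0, 0, -15.8, 5.8, 0.3, -0.2],
])

```text
time_s: 12.85
position: [0.5503, -0.0127, 0.0981]
tool_rot: [[-0.137, 0.991, 0.001], [0.991, 0.137, -0.001], [-0.001, 0.001, -1.0]]
ft_force: [-0.4, 1.3, -0.3]
grip_width: 0.0547
gripper_force: 42.7
```

>>> move_arm([
  [0, 0, 0, -15.8, 5.8, 0.3, -0.2],
  [0, 0, 0, -15.8, 5.8, 0.3, -0.2],
  [0, 0, 0, -15.8, 5.8, 0.3, -0.2],
  [0, 0, 0, -15.8, 5.8, 0.3, -0.2],
  [0, 0, 0, -15.8, 5.8, 0.3, -0.2],
])

```text
time_s: 13.35
position: [0.6287, -0.1592, 0.0945]
tool_rot: [[-0.138, 0.99, -0.0], [0.99, 0.138, 0.0], [0.0, -0.0, -1.0]]
ft_force: [-0.6, -0.3, -0.9]
grip_width: 0.054
gripper_force: 42.7
```

```bash
python3 pl.py 630,-158,12,98
```

```text
t 13.35 P [ 62.87 -15.92   9.45] yaw 97.9 w 0.054
  [0,0,-0.1,0.1,0.15,8.25] rows>=2
 -> [ 63.  -15.8   1.2] 98.0
```

>>> move_arm([
  [0, 0, 0, 0.1, 0.1, 4, -0.2],
  [0, 0, 0, 0.1, 0.1, 8, -0.2],
  [0, 0, 0, 0.1, 0.1, 8.3, -0.2],
  [0, 0, 0, 0.1, 0.1, 8.3, -0.2],
  [0, 0, 0, 0.1, 0.1, 8.3, 0.7],
])

```text
time_s: 13.85
position: [0.6296, -0.1556, 0.014]
tool_rot: [[-0.141, 0.99, 0.001], [0.99, 0.141, -0.001], [-0.001, 0.001, -1.0]]
ft_force: [0.2, -1.1, 1.1]
grip_width: 0.0674
gripper_force: 0.0
```

>>> move_arm([
  [0, 0, 0, 0, 0, 0, 0.7],
  [0, 0, 0, 0, 0, 0, 0.7],
  [0, 0, 0, 0, 0, -3, 0.7],
  [0, 0, 0, 0, 0, -8, 0.7],
  [0, 0, 0, 0, 0, -9, 0.7],
])

```text
time_s: 14.35
position: [0.6313, -0.157, 0.1086]
tool_rot: [[-0.14, 0.99, 0.009], [0.99, 0.14, -0.004], [-0.005, 0.008, -1.0]]
ft_force: [1.5, -0.1, 0.2]
grip_width: 0.0725
gripper_force: 0.0
```

```bash
python3 pl.py 436,61,100,152
```

```text
t 14.35 P [ 63.13 -15.7   10.86] yaw 98.1 w 0.0725
  [0,0,-27.0,12.16,-8.14,0.43] rows>=4
  [0,0,-26.9,14.53,-1.74,0.43] rows>=4
 -> [43.6  6.1 10. ] 152.0
```

>>> move_arm([
  [0, 0, -27, 12.2, -8.1, 0.4, 0.5],
  [0, 0, -27, 12.2, -8.1, 0.4, 0.5],
  [0, 0, -27, 12.2, -8.1, 0.4, 0.5],
  [0, 0, -27, 12.2, -8.1, 0.4, 0.5],
])

```text
time_s: 14.75
position: [0.5278, -0.0427, 0.0984]
tool_rot: [[-0.58, 0.814, -0.004], [0.814, 0.58, 0.002], [0.004, -0.002, -1.0]]
ft_force: [0.4, -0.4, -0.2]
grip_width: 0.0643
gripper_force: 0.0
```

>>> move_arm([
  [0, 0, -27, 14.5, -1.7, 0.4, 0.5],
  [0, 0, -27, 14.5, -1.7, 0.4, 0.5],
  [0, 0, -27, 14.5, -1.7, 0.4, 0.5],
  [0, 0, -27, 14.5, -1.7, 0.4, 0.5],
  [0, 0, -27, 14.5, -1.7, 0.4, 0.5],
])

```text
time_s: 15.25
position: [0.4351, 0.0625, 0.0949]
tool_rot: [[-0.884, 0.468, 0.002], [0.468, 0.884, -0.0], [-0.002, 0.0, -1.0]]
ft_force: [-0.1, -0.2, -0.9]
grip_width: 0.064
gripper_force: 0.0
```

```bash
python3 pl.py 436,61,4,152;python3 - <<'E'
from h import *
p=env.get_image("side")
c=p["color"][200:380,280:520]; cv2.imwrite("pics/g5.png",cv2.resize(c[:,:,::-1],None,fx=3,fy=3))
E
```

```text
t 15.25 P [43.51  6.25  9.49] yaw 152.1 w 0.064
  [0,0,0.1,-0.15,-0.09,9.09] rows>=2
 -> [43.6  6.1  0.4] 152.0
```

View pics/g5.png

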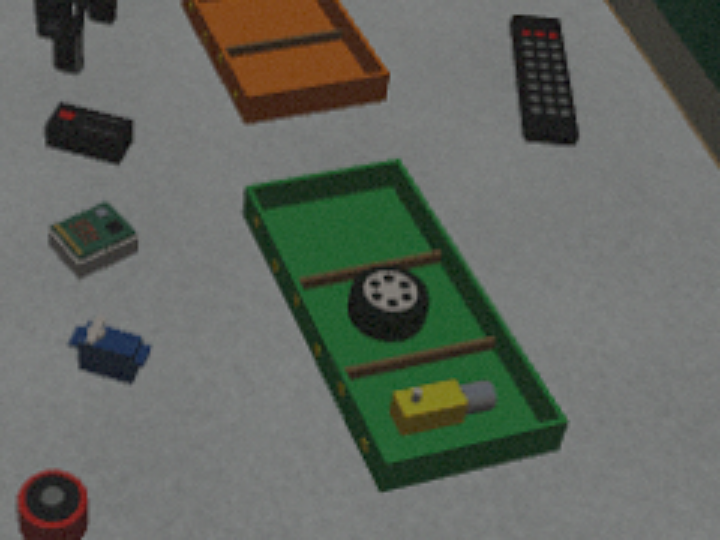

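Motor at crop (440,405) and wheel at (388,303), both flat in their bays. Picking the battery pack.

>>> move_arm([
  [0, 0, 0, -0.1, -0.1, 4, 0.5],
  [0, 0, 0, -0.1, -0.1, 9, 0.5],
  [0, 0, 0, -0.1, -0.1, 9.1, 0.5],
  [0, 0, 0, -0.1, -0.1, 9.1, -0.6],
  [0, 0, 0, -0.1, -0.1, 9.1, -0.6],
])

```text
time_s: 15.8
position: [0.4367, 0.0604, 0.0053]
tool_rot: [[-0.883, 0.47, 0.004], [0.47, 0.883, -0.0], [-0.003, 0.001, -1.0]]
ft_force: [-0.9, -0.3, 0.5]
grip_width: 0.0355
gripper_force: 0.0
```

>>> move_arm([
  [0, 0, 0, 0, 0, 0, -0.6],
  [0, 0, 0, 0, 0, 0, -0.6],
  [0, 0, 0, 0, 0, 0, -0.6],
  [0, 0, 0, 0, 0, 0, -0.6],
])

```text
time_s: 16.2
position: [0.4366, 0.0606, 0.0055]
tool_rot: [[-0.883, 0.469, 0.005], [0.469, 0.883, -0.001], [-0.005, 0.002, -1.0]]
ft_force: [-0.6, -1.3, 9.3]
grip_width: 0.033
gripper_force: 41.3
```

>>> move_arm([
  [0, 0, 0, 0, 0, -3, -0.6],
  [0, 0, 0, 0, 0, -7, -0.6],
  [0, 0, 0, 0, 0, -10, -0.6],
  [0, 0, 0, 0, 0, -10, -0.6],
])

```text
time_s: 16.6
position: [0.4371, 0.0608, 0.108]
tool_rot: [[-0.883, 0.469, 0.01], [0.469, 0.883, -0.001], [-0.009, 0.003, -1.0]]
ft_force: [0.6, -0.2, -1.2]
grip_width: 0.0331
gripper_force: 40.3
```

```bash
python3 pl.py 617,-71,100,98
```

```text
t 16.6 P [43.71  6.08 10.8 ] yaw 152.1 w 0.0331
  [0,0,27.0,-11.03,-1.61,0.4] rows>=4
  [0,0,27.1,-10.56,3.58,0.4] rows>=4
 -> [61.7 -7.1 10. ] 98.0
```

>>> move_arm([
  [0, 0, 27, -11, -1.6, 0.4, -0.6],
  [0, 0, 27, -11, -1.6, 0.4, -0.6],
  [0, 0, 27, -11, -1.6, 0.4, -0.6],
  [0, 0, 27, -11, -1.6, 0.4, -0.6],
])

```text
time_s: 17.0
position: [0.5257, -0.0059, 0.0991]
tool_rot: [[-0.571, 0.821, 0.001], [0.821, 0.571, -0.0], [-0.0, 0.0, -1.0]]
ft_force: [-0.8, 0.7, -0.4]
grip_width: 0.033
gripper_force: 40.3
```

>>> move_arm([
  [0, 0, 27, -10.6, 3.6, 0.4, -0.6],
  [0, 0, 27, -10.6, 3.6, 0.4, -0.6],
  [0, 0, 27, -10.6, 3.6, 0.4, -0.6],
  [0, 0, 27, -10.6, 3.6, 0.4, -0.6],
  [0, 0, 27, -10.6, 3.6, 0.4, -0.6],
])

```text
time_s: 17.5
position: [0.6139, -0.0697, 0.0952]
tool_rot: [[-0.145, 0.989, -0.001], [0.989, 0.145, 0.001], [0.001, -0.001, -1.0]]
ft_force: [-0.1, -0.2, -0.5]
grip_width: 0.033
gripper_force: 40.3
```

```bash
python3 pl.py 617,-71,11,98
```

```text
t 17.5 P [61.39 -6.97  9.52] yaw 98.3 w 0.033
  [0,0,0.3,-0.17,0.29,8.42] rows>=2
 -> [61.7 -7.1  1.1] 98.0
```

>>> move_arm([
  [0, 0, 0, -0.1, 0.2, 4, -0.6],
  [0, 0, 0, -0.1, 0.2, 8, -0.6],
  [0, 0, 0, -0.1, 0.2, 8.4, -0.6],
  [0, 0, 0, -0.1, 0.2, 8.4, -0.6],
  [0, 0, 0, -0.1, 0.2, 8.4, 0.1],
])

```text
time_s: 18.0
position: [0.617, -0.0709, 0.0124]
tool_rot: [[-0.143, 0.99, 0.0], [0.99, 0.143, -0.0], [-0.0, 0.0, -1.0]]
ft_force: [-0.4, -0.5, 0.1]
grip_width: 0.046
gripper_force: 0.0
```

>>> move_arm([
  [0, 0, 0, 0, 0, 0, 0.1],
  [0, 0, 0, 0, 0, 0, 0.1],
  [0, 0, 0, 0, 0, -3, 0.1],
  [0, 0, 0, 0, 0, -8, 0.3],
  [0, 0, 0, 0, 0, -9, 0.8],
])

```text
time_s: 18.5
position: [0.6194, -0.0722, 0.1071]
tool_rot: [[-0.141, 0.99, 0.009], [0.99, 0.141, -0.003], [-0.004, 0.008, -1.0]]
ft_force: [-0.5, 0.0, 0.9]
grip_width: 0.0686
gripper_force: 0.0
```

```bash
python3 pl.py 427,-61,100,26
```

```text
t 18.5 P [61.94 -7.22 10.71] yaw 98.1 w 0.0686
  [0,0,36.0,1.9,-9.45,0.36] rows>=5
  [0,0,36.1,-4.01,-8.76,0.35] rows>=5
 -> [42.7 -6.1 10. ] 26.0
```

>>> move_arm([
  [0, 0, 36, 1.9, -9.5, 0.3, 0.8],
  [0, 0, 36, 1.9, -9.5, 0.3, 0.8],
  [0, 0, 36, 1.9, -9.5, 0.3, 0.8],
  [0, 0, 36, 1.9, -9.5, 0.3, 0.8],
  [0, 0, 36, 1.9, -9.5, 0.3, 0.8],
])

```text
time_s: 19.0
position: [0.5204, -0.0661, 0.0987]
tool_rot: [[0.471, 0.882, 0.001], [0.882, -0.471, -0.0], [0.0, 0.001, -1.0]]
ft_force: [-0.9, 1.0, -0.8]
grip_width: 0.0767
gripper_force: 0.0
```

>>> move_arm([
  [0, 0, 36, -4, -8.8, 0.3, 0.8],
  [0, 0, 36, -4, -8.8, 0.3, 0.8],
  [0, 0, 36, -4, -8.8, 0.3, 0.8],
  [0, 0, 36, -4, -8.8, 0.3, 0.8],
  [0, 0, 36, -4, -8.8, 0.3, 0.8],
])

```text
time_s: 19.5
position: [0.4242, -0.0603, 0.0955]
tool_rot: [[0.898, 0.439, 0.001], [0.439, -0.898, -0.0], [0.0, 0.0, -1.0]]
ft_force: [0.1, -0.1, 0.3]
grip_width: 0.077
gripper_force: 0.0
```

```bash
python3 pl.py 427,-61,2,26;python3 - <<'E'
from h import *
p=env.get_image("side")
c=p["color"][200:380,280:520]; cv2.imwrite("pics/g6.png",cv2.resize(c[:,:,::-1],None,fx=3,fy=3))
E
```

```text
t 19.5 P [42.42 -6.03  9.55] yaw 26.1 w 0.077
  [0,0,0.1,0.22,0.19,9.35] rows>=2
 -> [42.71 -6.1   0.2 ] 26.0
```

View pics/g6.png

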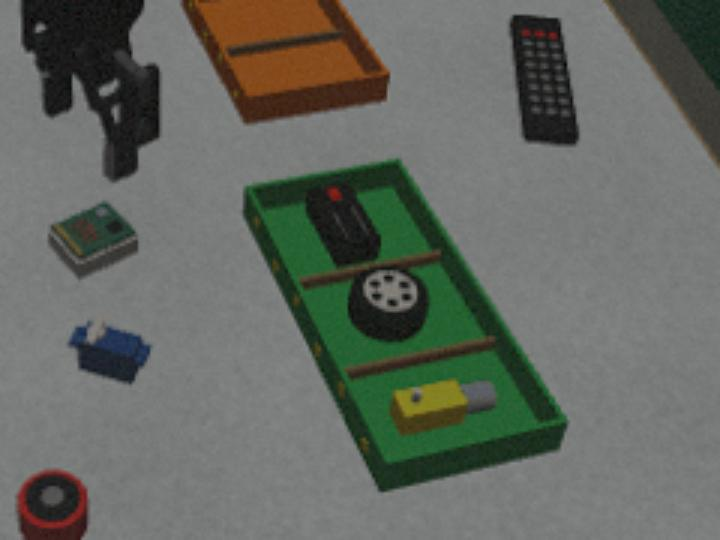

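All three green-box parts are in. The battery (343,223) looks flat and just clear of the divider. Next is the controller.

>>> move_arm([
  [0, 0, 0, 0.1, 0.1, 4, 0.8],
  [0, 0, 0, 0.1, 0.1, 9, 0.8],
  [0, 0, 0, 0.1, 0.1, 9.3, 0.8],
  [0, 0, 0, 0.1, 0.1, 9.3, -0.4],
  [0, 0, 0, 0.1, 0.1, 9.3, -0.4],
])

```text
time_s: 20.05
position: [0.4265, -0.061, 0.0041]
tool_rot: [[0.898, 0.441, 0.003], [0.441, -0.898, -0.001], [0.002, 0.002, -1.0]]
ft_force: [-0.5, 0.2, -1.3]
grip_width: 0.0494
gripper_force: 0.0
```

>>> move_arm([
  [0, 0, 0, 0, 0, 0, -0.4],
  [0, 0, 0, 0, 0, 0, -0.4],
  [0, 0, 0, 0, 0, 0, -0.4],
  [0, 0, 0, 0, 0, 0, -0.4],
])

```text
time_s: 20.45
position: [0.4266, -0.061, 0.0045]
tool_rot: [[0.898, 0.44, 0.004], [0.44, -0.898, -0.002], [0.003, 0.003, -1.0]]
ft_force: [-0.5, 0.7, 8.0]
grip_width: 0.043
gripper_force: 41.6
```

>>> move_arm([
  [0, 0, 0, 0, 0, -3, -0.4],
  [0, 0, 0, 0, 0, -7, -0.4],
  [0, 0, 0, 0, 0, -10, -0.4],
  [0, 0, 0, 0, 0, -10, -0.4],
])

```text
time_s: 20.85
position: [0.4273, -0.0613, 0.1071]
tool_rot: [[0.898, 0.44, 0.009], [0.44, -0.898, -0.004], [0.007, 0.008, -1.0]]
ft_force: [0.0, 0.6, -1.2]
grip_width: 0.0432
gripper_force: 41.4
```

```bash
python3 pl.py 614,213,100,98
```

```text
t 20.85 P [42.73 -6.13 10.71] yaw 26.1 w 0.0432
  [0,0,-35.9,14.42,-8.21,0.36] rows>=5
  [0,0,-36.0,16.49,1.81,0.35] rows>=5
 -> [61.41 21.3  10.  ] 98.0
```

>>> move_arm([
  [0, 0, -36, 14.4, -8.2, 0.3, -0.4],
  [0, 0, -36, 14.4, -8.2, 0.3, -0.4],
  [0, 0, -36, 14.4, -8.2, 0.3, -0.4],
  [0, 0, -36, 14.4, -8.2, 0.3, -0.4],
  [0, 0, -36, 14.4, -8.2, 0.3, -0.4],
])

```text
time_s: 21.35
position: [0.5194, 0.0781, 0.0994]
tool_rot: [[0.463, 0.887, 0.001], [0.887, -0.463, 0.0], [0.001, 0.001, -1.0]]
ft_force: [-0.5, -0.6, -0.7]
grip_width: 0.0427
gripper_force: 41.3
```

>>> move_arm([
  [0, 0, -36, 16.5, 1.8, 0.3, -0.4],
  [0, 0, -36, 16.5, 1.8, 0.3, -0.4],
  [0, 0, -36, 16.5, 1.8, 0.3, -0.4],
  [0, 0, -36, 16.5, 1.8, 0.3, -0.4],
  [0, 0, -36, 16.5, 1.8, 0.3, -0.4],
])

```text
time_s: 21.85
position: [0.6123, 0.2143, 0.096]
tool_rot: [[-0.143, 0.99, 0.0], [0.99, 0.143, -0.0], [-0.0, 0.0, -1.0]]
ft_force: [-1.2, -0.9, -0.5]
grip_width: 0.0427
gripper_force: 41.3
```

```bash
python3 pl.py 614,213,10,98
```

```text
t 21.85 P [61.23 21.43  9.6 ] yaw 98.2 w 0.0427
  [0,0,0.2,-0.15,0.15,8.6] rows>=2
 -> [61.4 21.3  1. ] 98.0
```

>>> move_arm([
  [0, 0, 0, -0.1, 0.1, 4, -0.4],
  [0, 0, 0, -0.1, 0.1, 8, -0.4],
  [0, 0, 0, -0.1, 0.1, 8.6, -0.4],
  [0, 0, 0, -0.1, 0.1, 8.6, -0.4],
  [0, 0, 0, -0.1, 0.1, 8.6, 0.4],
])

```text
time_s: 22.35
position: [0.6132, 0.2115, 0.0114]
tool_rot: [[-0.137, 0.991, 0.0], [0.991, 0.137, -0.0], [-0.0, 0.0, -1.0]]
ft_force: [-0.3, 0.8, 0.2]
grip_width: 0.0562
gripper_force: 0.0
```

>>> move_arm([
  [0, 0, 0, 0, 0, 0, 0.4],
  [0, 0, 0, 0, 0, 0, 0.4],
  [0, 0, 0, 0, 0, -3, 0.4],
  [0, 0, 0, 0, 0, -8, 0.4],
  [0, 0, 0, 0, 0, -9, 0.8],
])

```text
time_s: 22.85
position: [0.6154, 0.2131, 0.1064]
tool_rot: [[-0.14, 0.99, 0.01], [0.99, 0.14, 0.001], [0.0, 0.01, -1.0]]
ft_force: [0.4, -0.5, 0.4]
grip_width: 0.0727
gripper_force: 0.0
```

```bash
python3 pl.py 379,-299,100,98
```

```text
t 22.85 P [61.54 21.31 10.64] yaw 98.0 w 0.0727
  [0,0,0.0,-15.8,-10.19,0.21] rows>=4
  [0,0,0.0,-15.8,-10.19,0.22] rows>=4
  [0,0,0.0,-15.8,-10.18,0.21] rows>=4
 -> [ 37.9 -29.9  10. ] 98.0
```

>>> move_arm([
  [0, 0, 0, -15.8, -10.2, 0.2, 0.8],
  [0, 0, 0, -15.8, -10.2, 0.2, 0.8],
  [0, 0, 0, -15.8, -10.2, 0.2, 0.8],
  [0, 0, 0, -15.8, -10.2, 0.2, 0.8],
])

```text
time_s: 23.25
position: [0.5329, 0.0401, 0.0985]
tool_rot: [[-0.139, 0.99, 0.0], [0.99, 0.139, -0.0], [-0.0, 0.0, -1.0]]
ft_force: [0.2, 0.2, 0.1]
grip_width: 0.0768
gripper_force: 0.0
```

>>> move_arm([
  [0, 0, 0, -15.8, -10.2, 0.2, 0.8],
  [0, 0, 0, -15.8, -10.2, 0.2, 0.8],
  [0, 0, 0, -15.8, -10.2, 0.2, 0.8],
  [0, 0, 0, -15.8, -10.2, 0.2, 0.8],
])

```text
time_s: 23.65
position: [0.4541, -0.1308, 0.0966]
tool_rot: [[-0.139, 0.99, 0.0], [0.99, 0.139, -0.001], [-0.001, 0.0, -1.0]]
ft_force: [0.4, -0.5, 0.4]
grip_width: 0.0766
gripper_force: 0.0
```

>>> move_arm([
  [0, 0, 0, -15.8, -10.2, 0.2, 0.8],
  [0, 0, 0, -15.8, -10.2, 0.2, 0.8],
  [0, 0, 0, -15.8, -10.2, 0.2, 0.8],
  [0, 0, 0, -15.8, -10.2, 0.2, 0.8],
  [0, 0, 0, -15.8, -10.2, 0.2, 0.8],
])

```text
time_s: 24.15
position: [0.375, -0.3034, 0.0945]
tool_rot: [[-0.135, 0.991, 0.001], [0.991, 0.135, -0.002], [-0.002, 0.0, -1.0]]
ft_force: [1.1, -0.4, -0.2]
grip_width: 0.0768
gripper_force: 0.0
```

```bash
python3 pl.py 379,-299,3,98
```

```text
t 24.15 P [ 37.5  -30.34   9.45] yaw 97.7 w 0.0768
  [0,0,-0.3,0.38,0.45,9.15] rows>=2
 -> [ 37.9 -29.9   0.3] 98.0
```

>>> move_arm([
  [0, 0, 0, 0.3, 0.3, 4, 0.8],
  [0, 0, 0, 0.3, 0.3, 9, 0.8],
  [0, 0, 0, 0.3, 0.3, 9.2, 0.8],
  [0, 0, 0, 0.3, 0.3, 9.2, -0.4],
  [0, 0, 0, 0.3, 0.3, 9.2, -0.4],
])

```text
time_s: 24.65
position: [0.38, -0.2966, 0.0044]
tool_rot: [[-0.14, 0.99, 0.002], [0.99, 0.14, -0.003], [-0.003, 0.002, -1.0]]
ft_force: [-0.3, -0.0, 1.5]
grip_width: 0.0491
gripper_force: 0.8
```

>>> move_arm([
  [0, 0, 0, 0, 0, 0, -0.4],
  [0, 0, 0, 0, 0, 0, -0.4],
  [0, 0, 0, 0, 0, 0, -0.4],
  [0, 0, 0, 0, 0, 0, -0.4],
])

```text
time_s: 25.05
position: [0.38, -0.2967, 0.0048]
tool_rot: [[-0.14, 0.99, 0.003], [0.99, 0.14, -0.003], [-0.004, 0.002, -1.0]]
ft_force: [-0.4, 1.7, 5.5]
grip_width: 0.0428
gripper_force: 40.1
```

>>> move_arm([
  [0, 0, 0, 0, 0, -3, -0.4],
  [0, 0, 0, 0, 0, -7, -0.4],
  [0, 0, 0, 0, 0, -10, -0.4],
  [0, 0, 0, 0, 0, -10, -0.4],
])

```text
time_s: 25.45
position: [0.3806, -0.2976, 0.1077]
tool_rot: [[-0.14, 0.99, 0.007], [0.99, 0.14, -0.008], [-0.009, 0.005, -1.0]]
ft_force: [0.5, -1.0, -1.0]
grip_width: 0.0427
gripper_force: 41.0
```

```bash
python3 pl.py 626,126,100,98
python3 - <<'E'
from h import *
p=env.get_image("side"); save(p,"s7.png")
E
```

```text
t 25.45 P [ 38.06 -29.76  10.77] yaw 98.1 w 0.0427
  [0,0,0.0,12.83,10.08,0.26] rows>=4
  [0,0,0.0,12.83,10.08,0.25] rows>=4
  [0,0,0.1,12.83,10.08,0.26] rows>=4
 -> [62.6 12.6 10. ] 98.0
```

View pics/s7.png

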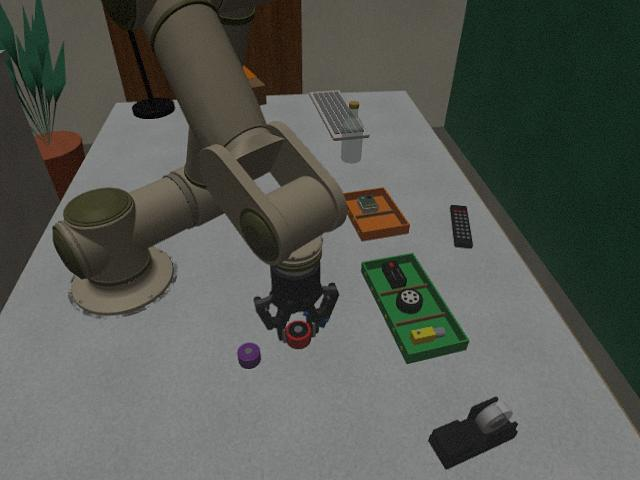

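The red speaker is held at (298,334), the purple one is untouched, and the controller sits in the orange box at (368,204).

>>> move_arm([
  [0, 0, 0, 12.8, 10.1, 0.2, -0.4],
  [0, 0, 0, 12.8, 10.1, 0.2, -0.4],
  [0, 0, 0, 12.8, 10.1, 0.2, -0.4],
  [0, 0, 0, 12.8, 10.1, 0.2, -0.4],
])

```text
time_s: 25.9
position: [0.462, -0.1513, 0.1001]
tool_rot: [[-0.144, 0.99, -0.0], [0.99, 0.144, 0.001], [0.001, -0.0, -1.0]]
ft_force: [0.1, -0.9, -0.9]
grip_width: 0.0421
gripper_force: 41.1
```

>>> move_arm([
  [0, 0, 0, 12.8, 10.1, 0.2, -0.4],
  [0, 0, 0, 12.8, 10.1, 0.2, -0.4],
  [0, 0, 0, 12.8, 10.1, 0.2, -0.4],
  [0, 0, 0, 12.8, 10.1, 0.2, -0.4],
])

```text
time_s: 26.3
position: [0.5444, -0.0109, 0.0979]
tool_rot: [[-0.144, 0.99, 0.0], [0.99, 0.144, 0.001], [0.001, 0.0, -1.0]]
ft_force: [0.1, -0.8, -1.3]
grip_width: 0.0424
gripper_force: 41.1
```

>>> move_arm([
  [0, 0, 0, 12.8, 10.1, 0.2, -0.4],
  [0, 0, 0, 12.8, 10.1, 0.2, -0.4],
  [0, 0, 0, 12.8, 10.1, 0.2, -0.4],
  [0, 0, 0, 12.8, 10.1, 0.2, -0.4],
  [0, 0, 0, 12.8, 10.1, 0.2, -0.4],
])

```text
time_s: 26.8
position: [0.6254, 0.1274, 0.0955]
tool_rot: [[-0.142, 0.99, -0.001], [0.99, 0.142, -0.0], [-0.0, -0.001, -1.0]]
ft_force: [0.4, 0.5, -1.1]
grip_width: 0.0426
gripper_force: 41.2
```

```bash
python3 pl.py 626,126,10,98
```

```text
t 26.8 P [62.54 12.74  9.55] yaw 98.2 w 0.0426
  [0,0,0.2,-0.15,0.04,8.55] rows>=2
 -> [62.61 12.6   1.  ] 98.0
```

>>> move_arm([
  [0, 0, 0, -0.1, 0, 4, -0.4],
  [0, 0, 0, -0.1, 0, 8, -0.4],
  [0, 0, 0, -0.1, 0, 8.5, -0.4],
  [0, 0, 0, -0.1, 0, 8.5, -0.4],
  [0, 0, 0, -0.1, 0, 8.5, 0.4],
])

```text
time_s: 27.3
position: [0.626, 0.1248, 0.0131]
tool_rot: [[-0.139, 0.99, 0.002], [0.99, 0.139, -0.0], [-0.0, 0.002, -1.0]]
ft_force: [0.2, -0.6, -0.2]
grip_width: 0.0558
gripper_force: 0.0
```

>>> move_arm([
  [0, 0, 0, 0, 0, 0, 0.4],
  [0, 0, 0, 0, 0, 0, 0.4],
  [0, 0, 0, 0, 0, -3, 0.4],
  [0, 0, 0, 0, 0, -8, 0.4],
  [0, 0, 0, 0, 0, -9, 0.4],
])

```text
time_s: 27.8
position: [0.6278, 0.1258, 0.1076]
tool_rot: [[-0.14, 0.99, 0.01], [0.99, 0.14, 0.0], [-0.001, 0.01, -1.0]]
ft_force: [0.1, 1.3, 0.5]
grip_width: 0.0599
gripper_force: 0.0
```

>>> move_arm([
  [0, 0, 0, -8, -18, -6, 0.4],
  [0, 0, 0, -8, -18, -6, 0.4],
  [0, 0, 0, -8, -18, -6, 0.4],
  [0, 0, 0, -8, -18, -6, 0.4],
  [0, 0, 0, -8, -18, -6, 0.4],
])

```text
time_s: 28.3
position: [0.4555, 0.0199, 0.1631]
tool_rot: [[-0.138, 0.99, 0.001], [0.99, 0.138, -0.001], [-0.001, 0.001, -1.0]]
ft_force: [0.1, -0.2, -0.1]
grip_width: 0.06
gripper_force: 0.0
```

Run:
```python
from fit import *
ps=fitall(dict(gear_motor=(642,-246,8),wheel=(630,-158,0),battery_pack=(617,-71,98),controller=(614,213,98),speaker=(626,126,0),servo=(426,-176,152)),zb=.004,each=False)
c=ps[1]["color"][180:370,320:500]; a=cv2.resize(c[:,:,::-1],None,fx=3,fy=3)
c=ps[0]["color"][140:220,210:450]; b=cv2.resize(c[:,:,::-1],(0,0),fx=2.25,fy=2.25)
o=np.zeros((570,540,3),np.uint8); cv2.imwrite("pics/g8.png",a); cv2.imwrite("pics/g9.png",cv2.resize(c[:,:,::-1],None,fx=3.3,fy=3.3))
```

```text
gear_motor [True, False] both [ 638.9 -246.1    8.9] 0.878 each 
wheel [True, True] both [ 629.3 -154.5    1.2] 0.892 each 
battery_pack [True, True] both [615.5 -71.5  96.8] 0.897 each 
controller [True, True] both [611.8 210.3  91.5] 0.875 each 
speaker [True, True] both [625.6 123.7 -18.6] 0.867 each 
servo [True, False] both [ 426.3 -176.7  152.6] 0.797 each
```

View pics/g8.png

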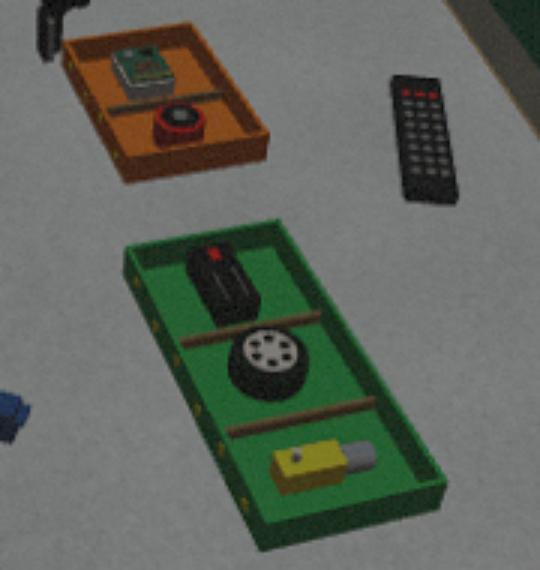

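View pics/g9.png

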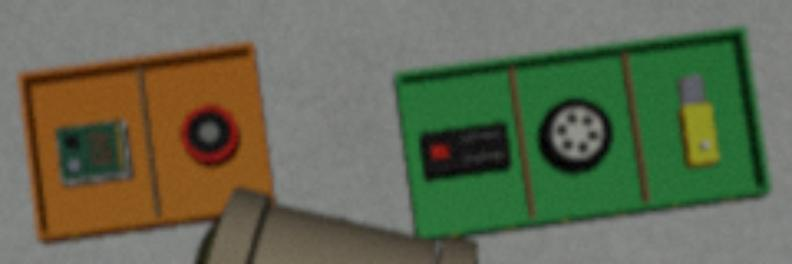

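All five parts lie flat, each in its own bay and clear of the walls and dividers. The servo hasn't moved and the arm is clear, so I'm handing in.

```bash
python3 -c "
from rig import env
print(env.close_job())"
```

```text
the job is handed in; nothing more can be done
None
```

Both kits are made up and the job is handed in at about 28 s: the gear motor, wheel and battery pack are in the green box, the controller and red speaker in the orange box, one part per bay and lying flat; I did not touch the servo, bottle or tape dispenser.

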